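Make up two kits of carved trim

TASK

Make up the two kits of carved wooden trim from the parts lying about on the bench: the large rosette, the finial and the scroll bracket go into the three-bay tray, the small rosette and the square corner block into the two-bay tray. Any bay of the right tray will do, but put just one part in each bay, about in its middle, sitting flat on the tray's floor the same way up as it is now. Leave the glue pot and the cork block where they stand.

Things in the scene. Friction and masses are not known exactly. Their poses are not given: they have to be found in the camera images.
- large_rosette_center (a point): the larger of the two round carved rosettes, bare light wood, lying face up: a petalled disc 64 mm across and 12 mm thick with a plain round boss on its middle, 30 mm across, rising to 40 mm above the underside (grip it by the boss, above the disc; the boss is gripped from any side). The point is on its axis, 20 mm above its underside; z points up out of the face. About 60 g.
- small_rosette_center (a point): the smaller of the two round carved rosettes, bare light wood, lying face up: a petalled disc 44 mm across and 12 mm thick with a plain round boss on its middle, 24 mm across, rising to 36 mm above the underside (grip it by the boss, above the disc). The point is on its axis, 18 mm above its underside; z points up out of the face. About 60 g.
- finial_center (a point): a turned finial (post top) of bare light wood standing upright, 84 mm tall: a round foot 40 mm across and 12 mm thick, a thin neck, a straight round body 34 mm across from 30 to 58 mm above the underside, then a slender tip. The point is on its axis, 42 mm above its underside, inside the straight body; z points up. About 60 g.
- corner_block_center (a point): a square corner block of bare light wood with a round bull's-eye on its top, 44 x 44 mm and 34 mm high, lying face up. The point is its centre, 17 mm above its underside; x and y are square to its sides, z points up out of the face. About 60 g.
- bracket_center (a point): an oblong double-scroll bracket of bare light wood, with a round scroll at either end, 62 mm long, 26 mm wide, 32 mm high; its top is a scroll hump at either end (15 mm either side of the middle) with a dip to 26 mm high at the middle. The point is its centre, 16 mm above its underside; x runs along its length, y across its 26 mm width (flat parallel sides), z points up. About 60 g.
- three_bay_tray: the longer wooden kit tray with a grey felt-lined floor and three square bays in a row, 276 x 96 mm outside; bays at x = -90, 0 and +90 mm; its origin is the centre of its underside, on the bench top (z = 0), its x axis runs along the row of bays. Fixed to the bench. Each bay is 84 x 84 mm inside and 90 mm from the next, the walls and dividers are 6 mm thick and reach 12 mm above the bench, the tray's floor is 5 mm above the bench.
- two_bay_tray: the shorter wooden kit tray with a grey felt-lined floor and two square bays in a row, 186 x 96 mm outside; bays at x = -45 and +45 mm; its origin is the centre of its underside, on the bench top (z = 0), its x axis runs along the row of bays. Fixed to the bench. Each bay is 84 x 84 mm inside and 90 mm from the next, the walls and dividers are 6 mm thick and reach 12 mm above the bench, the tray's floor is 5 mm above the bench.
- glue_pot_center (a point): a small white glue pot with a grey cap standing among the parts, loose, 34 mm across, 44 mm high, not part of any kit. The point is its centre, 22 mm above its underside.
- cork_block_center (a point): a small loose cork sanding block, 38 x 22 mm and 24 mm high, among the parts, not part of any kit. The point is its centre, 12 mm above its underside.
There are look-alikes about, which are no part of the job. What is shaped like the part that bears corner_block_center but yellow is not meant. What is shaped like the part that bears bracket_center but yellow is not meant.

How it is judged:
At the end, for the whole second after the job is handed in: Every bay holds one part: large rosette, finial and bracket in the three-bay tray, small rosette and corner block in the two-bay tray, in any order, each centre within 30 mm of its bay's centre along and across, on the floor (height within 4 mm), upright (0.12 rad), at rest (20 mm/s) (height (world z) of large_rosette_center between 0.021 and 0.029 m and angle between each of large_rosette_center, finial_center, bracket_center, small_rosette_center, corner_block_center's own z axis and vertical below 0.12 rad and linear speed of each of large_rosette, finial, bracket, small_rosette, corner_block below 0.02 m/s and height (world z) of finial_center between 0.043 and 0.051 m and height (world z) of bracket_center between 0.017 and 0.025 m and ((x of large_rosette_center in the frame of three_bay_tray between -0.12 and -0.06 m and y of large_rosette_center in the frame of three_bay_tray between -0.03 and 0.03 m and x of finial_center in the frame of three_bay_tray between -0.03 and 0.03 m and y of finial_center in the frame of three_bay_tray between -0.03 and 0.03 m and x of bracket_center in the frame of three_bay_tray between 0.06 and 0.12 m and y of bracket_center in the frame of three_bay_tray between -0.03 and 0.03 m) or (x of large_rosette_center in the frame of three_bay_tray between -0.12 and -0.06 m and y of large_rosette_center in the frame of three_bay_tray between -0.03 and 0.03 m and x of finial_center in the frame of three_bay_tray between 0.06 and 0.12 m and y of finial_center in the frame of three_bay_tray between -0.03 and 0.03 m and x of bracket_center in the frame of three_bay_tray between -0.03 and 0.03 m and y of bracket_center in the frame of three_bay_tray between -0.03 and 0.03 m) or (x of large_rosette_center in the frame of three_bay_tray between -0.03 and 0.03 m and y of large_rosette_center in the frame of three_bay_tray between -0.03 and 0.03 m and x of finial_center in the frame of three_bay_tray between -0.12 and -0.06 m and y of finial_center in the frame of three_bay_tray between -0.03 and 0.03 m and x of bracket_center in the frame of three_bay_tray between 0.06 and 0.12 m and y of bracket_center in the frame of three_bay_tray between -0.03 and 0.03 m) or (x of large_rosette_center in the frame of three_bay_tray between -0.03 and 0.03 m and y of large_rosette_center in the frame of three_bay_tray between -0.03 and 0.03 m and x of finial_center in the frame of three_bay_tray between 0.06 and 0.12 m and y of finial_center in the frame of three_bay_tray between -0.03 and 0.03 m and x of bracket_center in the frame of three_bay_tray between -0.12 and -0.06 m and y of bracket_center in the frame of three_bay_tray between -0.03 and 0.03 m) or (x of large_rosette_center in the frame of three_bay_tray between 0.06 and 0.12 m and y of large_rosette_center in the frame of three_bay_tray between -0.03 and 0.03 m and x of finial_center in the frame of three_bay_tray between -0.12 and -0.06 m and y of finial_center in the frame of three_bay_tray between -0.03 and 0.03 m and x of bracket_center in the frame of three_bay_tray between -0.03 and 0.03 m and y of bracket_center in the frame of three_bay_tray between -0.03 and 0.03 m) or (x of large_rosette_center in the frame of three_bay_tray between 0.06 and 0.12 m and y of large_rosette_center in the frame of three_bay_tray between -0.03 and 0.03 m and x of finial_center in the frame of three_bay_tray between -0.03 and 0.03 m and y of finial_center in the frame of three_bay_tray between -0.03 and 0.03 m and x of bracket_center in the frame of three_bay_tray between -0.12 and -0.06 m and y of bracket_center in the frame of three_bay_tray between -0.03 and 0.03 m)) and height (world z) of small_rosette_center between 0.019 and 0.027 m and height (world z) of corner_block_center between 0.018 and 0.026 m and ((x of small_rosette_center in the frame of two_bay_tray between -0.075 and -0.015 m and y of small_rosette_center in the frame of two_bay_tray between -0.03 and 0.03 m and x of corner_block_center in the frame of two_bay_tray between 0.015 and 0.075 m and y of corner_block_center in the frame of two_bay_tray between -0.03 and 0.03 m) or (x of small_rosette_center in the frame of two_bay_tray between 0.015 and 0.075 m and y of small_rosette_center in the frame of two_bay_tray between -0.03 and 0.03 m and x of corner_block_center in the frame of two_bay_tray between -0.075 and -0.015 m and y of corner_block_center in the frame of two_bay_tray between -0.03 and 0.03 m))); the robot touches nothing.
It fails at once if the glue pot is moved by more than 25 mm (distance of glue_pot_center from where it was at the start of the episode above 0.025 m).
It fails at once if the cork block is moved by more than 25 mm (distance of cork_block_center from where it was at the start of the episode above 0.025 m).
It also fails if it takes over 109 s, if anything falls off the work surface, if the arm or the gripper's body presses on something with over 40 N, if the wrist force passes 120 N, or if a joint passes its speed limit or range.

ROBOT

A 6-joint arm with a two-finger parallel gripper is mounted at the origin on the work surface. World frame = base frame: x ahead of the robot, y to its left, z up, the work surface at z = 0. Lengths are in m, angles in rad, forces in N, time in s.
With the tool pointing down it reaches from about 0.3 to 0.875 m from the base axis. Payload 6.4 kg.
Tool frame: the origin (TCP) lies midway between the tips of the shut fingers; the grasp point (between the pads) lies 19 mm behind it; z points along the fingers, y is the line along which they close (so a half turn about z gives the same grasp; the last joint's range is limited). The gripper opens to 85 mm and grips with 20 to 120 N. Pads are 22 mm wide; open, the fingers measure 114 mm over their backs; the gripper's body (76 mm by 85 mm) begins 54 mm behind the grasp point. The pads swing forward as they close: fully open they stand 13 mm farther back than shut.
Start: joints at [-1.541, 0.181, 1.607, -0, 1.354, -0.206], TCP at [0.134, -0.559, 0.201] pointing down, gripper open.
Joint ranges: [-2.99, 2.99], [-0.89, 2.07], [0.3, 2.58], [-1.14, 4.28], [0, 2.63], [-3.12, 3.12]. Speed limits (rad/s): [2.57, 2.57, 3.01, 3.14, 3.14, 3.14].

INTERFACE

Orientations are given as a unit quaternion [w, x, y, z].
In Python, from bench import status, camera, ctrl gives the robot as it stands. The module is installed in compiled form; this text tells all that it offers.
- The arm moves only by the shell command python3 -m handwheel 'ROWS'. ROWS is JSON, a list that holds one entry, the list of rows, each a list of 7 numbers: the opening, from -1 (shut) to 1 (fully open), then the shift along the tool's x, y, z in cm, then the turn, a rotation vector about the tool's x, y, z in degrees. A call has 1 to 10 rows; each row is the pose to reach, as a shift and turn from the pose commanded when the call began, along the tool's axes at that moment; what a row does not reach only later rows make up. A row lasts 1/8 s, in which the tool goes at most 62.5 mm and 10.7 degrees, less where a joint would pass 70% of its speed; a pose out of reach is approached as far as the arm can. A call with a gripper value outside its range is refused whole. The fingers move at their own pace and stop on an object; the grip force is fixed at half the most. Time passes only in rows, so rows that repeat a pose let the fingers close. It gives the time, the measured TCP pose, the force, the opening and the grip force at its end, in the units of the state.
- status.get_obs(): the state, without advancing time (a new reading comes with each control period).
- camera(name): name is "scene" or "side" or "wrist"; returns a dict with "frame" (400x640x3 uint8, blue, green, red), "depth" (400x640 float32, m along the optical axis (not along the pixel's ray), 0 where there is no reading), "fx", "fy", "cx", "cy" (pixels), "extrinsics" (4x4, takes a point from camera to world coordinates); the wrist camera has in their place "hand_eye" (4x4, takes a point from camera to tool coordinates, whose origin is the TCP and whose axes are the flange's). Camera axes: x right, y down, z forward; pixel columns grow to the right and rows downward; lengths in m; the calibration is good to about 2 mm. A picture is of the moment at which its call begins: read the wrist's pose just before it.
- ctrl.hand_in(): hands the job in; it is judged then, once.
The state is a dict: "time_s": time; "q": joint angles; "dq": joint speeds; "joint_efforts": joint torques, N m; "eef_pos": TCP position; "eef_rot": TCP orientation; "wrist_force": force on the tool from outside, world axes, zero at the start; "torque": the same for the moment, N m; "opening": opening from 0.0 (shut) to 1.0 (fully open); "grasp_force": force on a finger pad.
Only numpy, scipy, OpenCV 4.12 (cv2) and the standard library are available. Lean on these libraries where they do the work, as an engineer would, in place of code of your own. Each camera call takes 0.05 s, during which the arm holds its last target. There are 200 camera calls.

## Working session

There is one attempt and no reset: what is moved stays moved. The work goes in short steps, Python scripts to look and compute and a shell command to move; the robot and the scene stay as the last step left them, time stands still between calls to the robot, and variables do not carry over. Pictures are saved under pics/ and viewed, at most 14 in all, crops included, and the job is handed in when it is done.

```bash
mkdir -p pics; python3 - <<'E'
from bench import status,camera
import cv2,numpy as np
s=status.get_obs();print(s['time_s'],s['eef_pos'],s['eef_rot'],s['opening'])
for n in ('scene','side'):
    c=camera(n);cv2.imwrite(f'pics/{n}0.png',c['frame']);np.savez(f'{n}0.npz',**c)
    print(n,c['fx'],c['cx'],c['cy'],np.round(c['extrinsics'],3).tolist())
E
```

```text
0.0 [ 0.13431922 -0.55843671  0.19975759] [-9.14862057e-04  9.93058528e-01  1.17617669e-01  8.19385710e-05] 0.9978999251563867
scene 478.7108436589634 319.73601377681683 205.07223721214646 [[0.628, 0.47, -0.62, 1.185], [0.778, -0.38, 0.499, -0.517], [-0.001, -0.796, -0.605, 0.689], [0.0, 0.0, 0.0, 1.0]]
side 407.09253978819623 316.08943698433336 207.39509311554428 [[-0.936, -0.21, 0.281, 0.328], [-0.35, 0.596, -0.722, 0.498], [-0.016, -0.775, -0.632, 0.498], [0.0, 0.0, 0.0, 1.0]]
```

View pics/scene0.png

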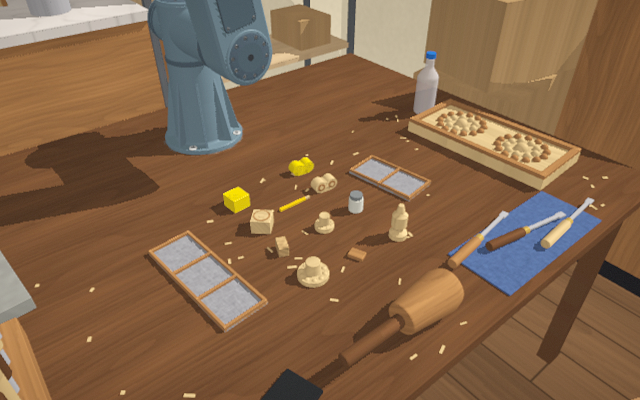

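View pics/side0.png

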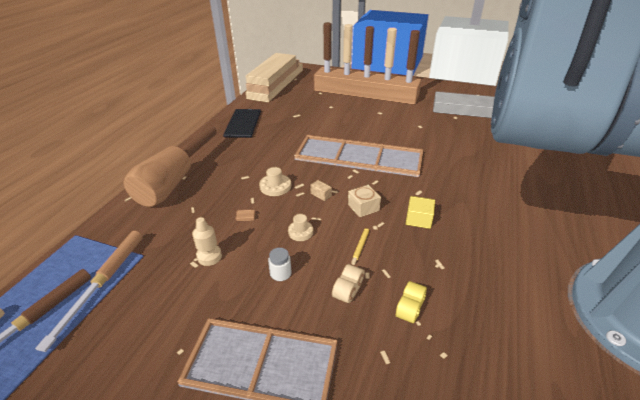

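Scene view: bare-wood corner block (262,221), bracket (323,183), small rosette (324,222), large rosette (313,272), finial (399,223), glue pot (356,202), brown pieces at (282,246) and (357,255). The yellow cube (236,200) and yellow scroll (300,166) are the look-alikes. Trays are at (207,277) and (390,178). The side view agrees. Next I'll make a top-down height map from both depth images.

```bash
cat > ortho.py <<'E'
import numpy as np,cv2
X0,X1,Y0,Y1=.2,.85,-.45,.45
def pts(c):
    d=c['depth'];v,u=np.mgrid[:d.shape[0],:d.shape[1]]
    P=np.stack([(u-c['cx'])*d/c['fx'],(v-c['cy'])*d/c['fy'],d],-1)
    E=c['extrinsics'];W=P@E[:3,:3].T+E[:3,3];W[d==0]=np.nan
    return W
def box(W,x,y,z):
    return (W[...,0]>x[0])&(W[...,0]<x[1])&(W[...,1]>y[0])&(W[...,1]<y[1])&(W[...,2]>z[0])&(W[...,2]<z[1])
E
python3 - <<'E'
from ortho import *
cs={n:np.load(f'{n}0.npz') for n in('scene','side')}
# blobs per camera: points above 14mm, away from robot
for n,c in cs.items():
    W=pts(c);m=box(W,(.28,.86),(-.4,.4),(.014,.2)).astype(np.uint8)
    k,l,st,_=cv2.connectedComponentsWithStats(m)
    print(n,'table z',np.nanmedian(W[...,2][box(W,(.3,.7),(-.2,.2),(-.02,.02))]))
    for i in range(1,k):
        if st[i,4]<30: continue
        q=W[l==i];print(st[i].tolist(),'lo',np.round(q.min(0),3),'hi',np.round(q.max(0),3))
# ortho mosaic, 2px/mm -> show 1.2 px/mm
s=1150
for n,c in cs.items():
    W=pts(c); u,v=np.meshgrid(np.arange(int((Y1-Y0)*s*.75)),np.arange(int((X1-X0)*s*.75)))
    x=X1-v/(s*.75);y=Y1-u/(s*.75)
    E=np.linalg.inv(c['extrinsics']);p=np.stack([x,y,0*x+.005],-1)@E[:3,:3].T+E[:3,3]
    mx=(p[...,0]/p[...,2]*c['fx']+c['cx']).astype('f4');my=(p[...,1]/p[...,2]*c['fy']+c['cy']).astype('f4')
    im=cv2.remap(c['frame'],mx,my,1);cv2.imwrite(f'pics/ortho_{n}.png',im);print(im.shape)
E
```

```text
scene table z 0.0007050491040658247
[288, 158, 26, 15, 247] lo [0.319 0.071 0.014] hi [0.354 0.134 0.035]
[310, 174, 27, 17, 274] lo [0.415 0.068 0.014] hi [0.45  0.129 0.035]
[223, 187, 27, 23, 384] lo [ 0.335 -0.127  0.014] hi [ 0.383 -0.08   0.04 ]
[348, 191, 15, 19, 227] lo [0.529 0.087 0.014] hi [0.562 0.118 0.047]
[389, 204, 19, 33, 425] lo [0.656 0.093 0.014] hi [0.691 0.127 0.087]
[250, 210, 23, 21, 413] lo [ 0.435 -0.132  0.014] hi [ 0.495 -0.072  0.04 ]
[317, 212, 14, 16, 147] lo [ 0.538 -0.012  0.014] hi [0.564 0.02  0.04 ]
[447, 212, 61, 55, 592] lo [0.776 0.116 0.014] hi [0.823 0.349 0.029]
[485, 219, 64, 32, 506] lo [0.819 0.217 0.014] hi [0.859 0.398 0.03 ]
[275, 237, 14, 17, 171] lo [ 0.534 -0.129  0.014] hi [ 0.576 -0.096  0.028]
[304, 257, 17, 21, 269] lo [ 0.625 -0.123  0.014] hi [ 0.668 -0.094  0.043]
[338, 269, 113, 97, 1228] lo [ 0.824 -0.211  0.03 ] hi [0.86  0.044 0.087]
side table z 0.00030205352161039034
[134, 126, 83, 80, 2441] lo [ 0.817 -0.208  0.014] hi [0.86  0.046 0.087]
[267, 167, 16, 19, 250] lo [ 0.636 -0.132  0.014] hi [ 0.674 -0.09   0.041]
[311, 180, 21, 16, 201] lo [ 0.532 -0.126  0.014] hi [ 0.574 -0.094  0.027]
[349, 185, 32, 28, 591] lo [ 0.432 -0.129  0.014] hi [ 0.493 -0.069  0.039]
[407, 197, 28, 26, 580] lo [ 0.333 -0.128  0.014] hi [ 0.38  -0.078  0.038]
[293, 214, 15, 18, 215] lo [ 0.537 -0.006  0.014] hi [0.566 0.019 0.038]
[193, 218, 27, 42, 726] lo [0.654 0.098 0.014] hi [0.689 0.131 0.086]
[36, 231, 107, 121, 1386] lo [0.775 0.12  0.014] hi [0.817 0.349 0.028]
[269, 248, 22, 28, 502] lo [0.526 0.091 0.014] hi [0.56  0.123 0.046]
[333, 264, 32, 38, 710] lo [0.414 0.073 0.014] hi [0.448 0.134 0.034]
[0, 269, 91, 73, 1260] lo [0.816 0.222 0.014] hi [0.854 0.357 0.028]
[397, 281, 30, 41, 759] lo [0.318 0.075 0.014] hi [0.352 0.137 0.034]
(560, 776, 3)
(560, 776, 3)
```

View pics/ortho_scene.png

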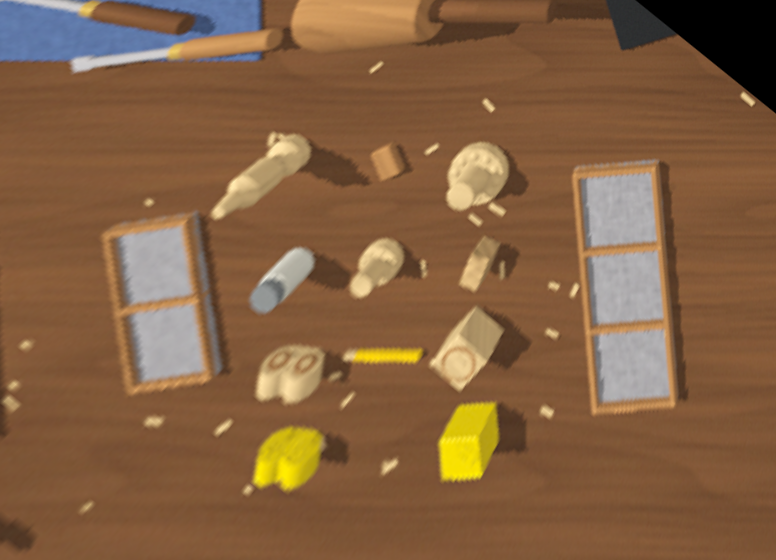

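View pics/ortho_side.png

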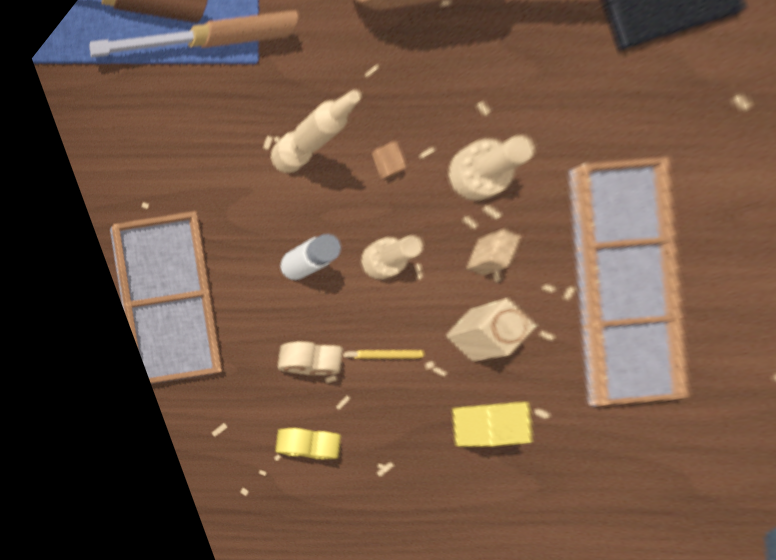

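The rectified views show both trays, every part and the free space. The corner block is turned about 40° and the bracket lies along −y. Now to get centres and yaws from the points.

```bash
python3 - <<'E'
from ortho import *
R={'bracket':((.40,.465),(.055,.145),(.015,.05)),'corner':((.42,.51),(-.145,-.06),(.0285,.05)),'small':((.52,.58),(-.03,.03),(.022,.05)),
'large':((.60,.70),(-.15,-.07),(.022,.05)),'finial':((.64,.71),(.08,.15),(.032,.056)),'finial_tip':((.64,.71),(.08,.15),(.07,.1)),'pot':((.51,.58),(.08,.13),(.02,.06)),'cubeA':((.52,.59),(-.14,-.09),(.008,.05)),'brownB':((.63,.7),(-.03,.03),(.006,.05))}
C={n:np.load(f'{n}0.npz') for n in('scene','side')}
for n,c in C.items():
    W=pts(c);fr=c['frame'].astype(int)
    for k,b in R.items():
        q=W[box(W,*b)]
        r=cv2.minAreaRect((q[:,:2]*1000).astype('f4'));print(n,k,len(q),np.round(q[:,2].max(),3),[np.round(r[0],1).tolist(),np.round(r[1],1).tolist(),round(r[2],1)])
    # trays: orange rim colour or grey floor; use grey floor
    for k,b in {'two':((.38,.62),(.18,.36),(-.003,.02)),'three':((.35,.7),(-.36,-.2),(-.003,.02))}.items():
        m=box(W,*b);hsv=cv2.cvtColor(c['frame'],cv2.COLOR_BGR2HSV)
        m&=(hsv[...,1]<60)
        q=W[m]
        r=cv2.minAreaRect((q[:,:2]*1000).astype('f4'));print(n,k,len(q),np.round(np.median(q[:,2]),4),[np.round(r[0],1).tolist(),np.round(r[1],1).tolist(),round(r[2],1)])
E
```

```text
scene bracket 268 0.035 [[432.5, 99.2], [61.4, 32.1], 86.1]
scene corner 297 0.04 [[464.3, -102.4], [43.6, 46.4], 47.6]
scene small 108 0.04 [[551.2, 5.0], [22.6, 23.8], 62.1]
scene large 218 0.043 [[653.2, -108.6], [27.4, 29.0], 51.2]
scene finial 138 0.056 [[678.6, 104.6], [33.1, 18.2], 37.9]
scene finial_tip 64 0.087 [[672.3, 111.7], [16.6, 15.0], 68.9]
scene pot 198 0.047 [[546.0, 102.6], [32.5, 30.8], 4.1]
scene cubeA 202 0.028 [[554.9, -112.7], [22.1, 39.3], 68.5]
scene brownB 137 0.012 [[664.7, -1.1], [33.1, 25.7], 19.8]
scene two 1113 0.0052 [[502.3, 256.5], [182.9, 97.8], 9.1]
scene three 3618 0.0057 [[523.8, -274.6], [275.7, 90.2], 2.8]
side bracket 698 0.034 [[430.2, 102.5], [61.8, 28.3], 82.1]
side corner 400 0.039 [[462.6, -100.7], [44.9, 45.6], 48.4]
side small 169 0.038 [[548.7, 7.1], [25.1, 22.0], 77.0]
side large 198 0.041 [[650.3, -105.2], [29.8, 28.7], 85.5]
side finial 234 0.056 [[665.4, 120.8], [33.2, 15.6], 41.4]
side finial_tip 114 0.086 [[669.6, 115.1], [14.5, 15.2], 15.4]
side pot 447 0.046 [[542.9, 107.6], [30.9, 31.1], 70.0]
side cubeA 252 0.027 [[553.1, -110.4], [23.5, 39.4], 69.1]
side brownB 165 0.012 [[663.6, 0.4], [34.0, 25.1], 21.6]
side two 7358 0.0053 [[506.7, 262.7], [182.4, 92.4], 9.0]
side three 2116 0.005 [[520.8, -272.7], [276.0, 96.5], 4.4]
```

Checked against the given sizes: the block at scene (282,246) is 39×22×24 mm, so it is the cork. The one at (357,255) is only 12 mm high and is not named in the task. Trays are centred at about (.522,−.274) yaw 3.5° and (.504,.260) yaw 9°. For the corner block and bracket there is a bare-wood and a yellow candidate each; I'll confirm the bare ones in one crop and start moving.

```bash
python3 -c "
import cv2;im=cv2.imread('pics/scene0.png')[150:245,215:345];cv2.imwrite('pics/crop.png',cv2.resize(im,None,fx=5,fy=5,interpolation=2))"
python3 -m handwheel '[[[0.6,60.9,-31.7,5,0,0,13.5],[0.6,60.9,-31.7,5,0,0,13.5],[0.6,60.9,-31.7,5,0,0,13.5],[0.6,60.9,-31.7,5,0,0,13.5],[0.6,60.9,-31.7,5,0,0,13.5],[0.6,60.9,-31.7,5,0,0,13.5],[0.6,60.9,-31.7,5,0,0,13.5],[0.6,60.9,-31.7,5,0,0,13.5],[0.6,60.9,-31.7,5,0,0,13.5],[0.6,60.9,-31.7,5,0,0,13.5]]]'
```

```text
time_s: 1.35
eef_pos: [0.6053, -0.1489, 0.1548]
eef_rot: [-0.0, 1.0, 0.0, -0.0]
wrist_force: [0.1, -1.8, -0.1]
opening: 0.8
grasp_force: 0.0
```

View pics/crop.png

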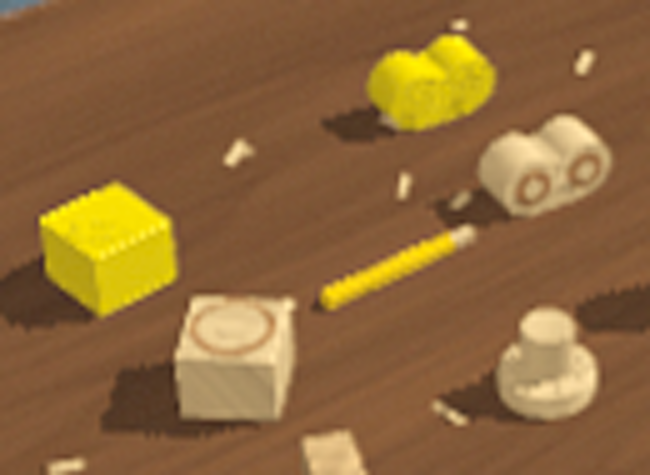

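The crop confirms it: bare bull's-eye block at crop (235,360) and bare bracket at (545,165), with the yellow copies apart from them. Now I descend on the large rosette.

```bash
python3 -m handwheel '[[[0.6,4.7,-4.2,0,0,0,0],[0.6,4.7,-4.2,2,0,0,0],[0.6,4.7,-4.2,6,0,0,0],[0.6,4.7,-4.2,10,0,0,0],[0.6,4.7,-4.2,12,0,0,0],[0.6,4.7,-4.2,13.2,0,0,0],[0.6,4.7,-4.2,13.8,0,0,0],[0.6,4.7,-4.2,13.8,0,0,0]]]'
python3 - <<'E'
from bench import camera
import cv2
cv2.imwrite('pics/side1.png',cv2.resize(camera('side')['frame'][100:250,180:380],None,fx=3,fy=3))
E
```

```text
time_s: 2.35
eef_pos: [0.6517, -0.1089, 0.0181]
eef_rot: [0.0, 1.0, 0.0, 0.001]
wrist_force: [0.3, 0.4, -0.0]
opening: 0.798
grasp_force: 0.0
```

View pics/side1.png

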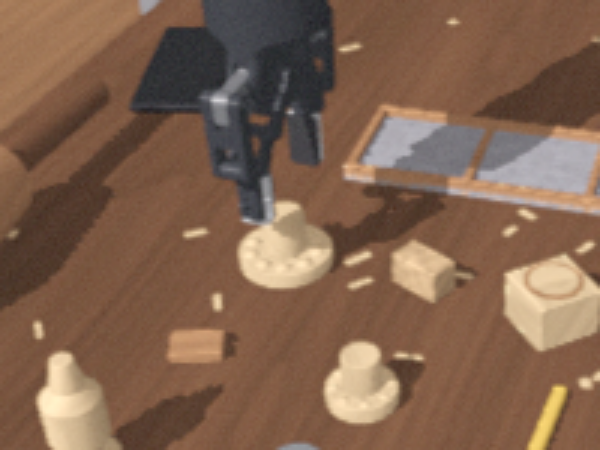

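The fingers straddle the boss (crop 285,225). Closing.

```bash
python3 -m handwheel '[[[-1,0,0,0.2,0,0,0],[-1,0,0,0.2,0,0,0],[-1,0,0,0.2,0,0,0],[-1,0,0,0.2,0,0,0],[-1,0,0,0.2,0,0,0]]]'
```

```text
time_s: 3.02
eef_pos: [0.6512, -0.1086, 0.0154]
eef_rot: [-0.0, 1.0, 0.0, 0.0]
wrist_force: [0.2, 0.1, 0.0]
opening: 0.005
grasp_force: 0.0
```

```bash
python3 - <<'E'
from bench import camera
import cv2,numpy as np
a=camera('side')['frame'][100:250,180:380];b=camera('scene')['frame'][190:340,220:420]
cv2.imwrite('pics/c2.png',np.hstack([cv2.resize(i,None,fx=2,fy=2,interpolation=2) for i in(a,b)]))
E
```

```text
(no output)
```

View pics/c2.png

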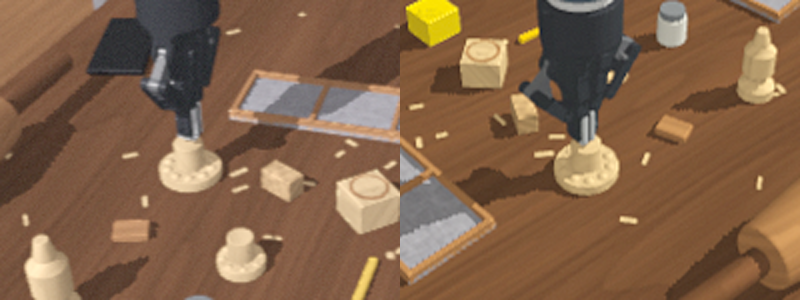

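The fingers closed above the boss instead of around it. I'll measure the real fingertip height from the depth images.

```bash
python3 - <<'E'
from bench import camera,status
from ortho import *
s=status.get_obs();print(s['eef_pos'],s['eef_rot'],s['q'],s['wrist_force'],s['opening'])
for n in('scene','side'):
    c=camera(n);W=pts(c);hsv=cv2.cvtColor(c['frame'],cv2.COLOR_BGR2HSV)
    for sat in(0,1):
      print(n)
      for z in np.arange(.02,.13,.008):
        m=box(W,(.59,.71),(-.19,-.03),(z,z+.008))&((hsv[...,1]<70)if sat else True)
        q=W[m]
        if len(q):print(sat,round(z,3),len(q),np.round(q.min(0)[:2],3),np.round(q.max(0)[:2],3))
E
```

```text
[ 0.65114177 -0.10860398  0.01536898] [-8.46127365e-06  9.99999999e-01  5.05433625e-05  3.40025481e-06] [-3.44687348e-01  5.68647735e-01  1.49261996e+00  2.06608169e-05
  1.08032428e+00  1.22599816e+00] [-1.07905944 -0.30293474 -0.52083343] -0.0017538469349647138
scene
0 0.02 41 [ 0.645 -0.122] [ 0.667 -0.095]
0 0.028 49 [ 0.645 -0.122] [ 0.668 -0.1  ]
0 0.036 96 [ 0.64  -0.122] [ 0.667 -0.093]
0 0.044 11 [ 0.653 -0.117] [ 0.661 -0.103]
0 0.052 37 [ 0.643 -0.123] [ 0.662 -0.095]
0 0.06 47 [ 0.642 -0.124] [ 0.663 -0.095]
0 0.068 51 [ 0.644 -0.124] [ 0.663 -0.095]
0 0.076 37 [ 0.653 -0.124] [ 0.662 -0.097]
0 0.084 37 [ 0.655 -0.135] [ 0.663 -0.083]
0 0.092 107 [ 0.64  -0.141] [ 0.666 -0.073]
0 0.1 120 [ 0.639 -0.147] [ 0.665 -0.07 ]
0 0.108 117 [ 0.637 -0.156] [ 0.669 -0.062]
0 0.116 130 [ 0.649 -0.162] [ 0.668 -0.055]
0 0.124 134 [ 0.651 -0.169] [ 0.669 -0.05 ]
scene
1 0.036 1 [ 0.649 -0.093] [ 0.649 -0.093]
1 0.044 7 [ 0.653 -0.117] [ 0.661 -0.112]
1 0.052 30 [ 0.646 -0.122] [ 0.662 -0.095]
1 0.06 44 [ 0.646 -0.124] [ 0.663 -0.095]
1 0.068 50 [ 0.646 -0.124] [ 0.663 -0.095]
1 0.076 3
[... 714 characters left out ...]
6  -0.073]
0 0.1 65 [ 0.637 -0.151] [ 0.662 -0.067]
0 0.108 114 [ 0.632 -0.156] [ 0.66 -0.06]
0 0.116 107 [ 0.632 -0.163] [ 0.661 -0.054]
0 0.124 122 [ 0.632 -0.165] [ 0.661 -0.048]
side
1 0.036 14 [ 0.649 -0.111] [ 0.663 -0.091]
1 0.044 16 [ 0.639 -0.116] [ 0.657 -0.1  ]
1 0.052 39 [ 0.638 -0.115] [ 0.656 -0.095]
1 0.06 42 [ 0.639 -0.113] [ 0.661 -0.094]
1 0.068 44 [ 0.638 -0.113] [ 0.656 -0.094]
1 0.076 37 [ 0.638 -0.115] [ 0.656 -0.094]
1 0.084 17 [ 0.636 -0.114] [ 0.643 -0.085]
1 0.092 83 [ 0.636 -0.137] [ 0.66  -0.073]
1 0.1 59 [ 0.637 -0.141] [ 0.662 -0.067]
1 0.108 109 [ 0.632 -0.147] [ 0.66 -0.06]
1 0.116 102 [ 0.632 -0.155] [ 0.661 -0.054]
1 0.124 118 [ 0.632 -0.159] [ 0.661 -0.048]
```

With the gripper shut and a reported TCP z of .015, the tips actually sit at about .045. I'll raise it clear and measure that offset properly before going lower.

```bash
python3 -m handwheel '[[[-1,0,0,-3,0,0,0],[-1,0,0,-6,0,0,0],[-1,0,0,-6,0,0,0],[-1,0,0,-6,0,0,0]]]'
cat > tip.py <<'E'
from bench import camera,status
from ortho import *
s=status.get_obs();p=s['eef_pos'];print(np.round(p,4),round(s['opening'],3))
for n in('scene','side'):
    c=camera(n);W=pts(c)
    m=box(W,(p[0]-.03,p[0]+.03),(p[1]-.08,p[1]+.08),(.052,.14))
    q=W[m];zz=np.sort(q[:,2]);low=q[q[:,2]<zz[0]+.025]
    print(n,'low z',np.round(zz[[0,2,5,10,20]],4),'y',np.round(np.percentile(low[:,1],[0,50,100]),3),'x',np.round(np.percentile(low[:,0],[0,50,100]),3))
E
python3 tip.py
```

```text
time_s: 3.72
eef_pos: [0.6506, -0.1084, 0.0745]
eef_rot: [-0.0, 1.0, 0.0, -0.0]
wrist_force: [-0.1, 0.3, -0.3]
opening: 0.002
grasp_force: 0.0
[ 0.6506 -0.1084  0.0745] 0.002
scene low z [0.1055 0.108  0.1088 0.1114 0.1138] y [-0.124 -0.115 -0.095] x [0.643 0.657 0.662]
side low z [0.1047 0.1054 0.1063 0.1072 0.1102] y [-0.117 -0.101 -0.093] x [0.637 0.643 0.661]
```

The offset is consistent: true TCP z = reported z + 0.029, while x and y agree. I'll apply that from here on. Reopening and descending again.

```bash
python3 -m handwheel '[[[0.6,0,0,0,0,0,0],[0.6,0,0,0,0,0,0],[0.6,0,0,0,0,0,0],[0.6,0,0.0,3,0,0,0],[0.6,0,0,6,0,0,0],[0.6,0,0,7.5,0,0,0],[0.6,0,0,8.2,0,0,0],[0.6,0,0,8.7,0,0,0],[0.6,0,0,8.7,0,0,0]]]'
python3 -m handwheel '[[[-1,0,0,0,0,0,0],[-1,0,0,0,0,0,0],[-1,0,0,0,0,0,0],[-1,0,0,0,0,0,0],[-1,0,0,0,0,0,0]]]'
```

```text
time_s: 4.95
eef_pos: [0.6516, -0.1087, -0.0111]
eef_rot: [0.0, 1.0, 0.0, 0.0]
wrist_force: [-0.5, -0.0, 0.3]
opening: 0.8
grasp_force: 0.0
time_s: 5.58
eef_pos: [0.6519, -0.1088, -0.0107]
eef_rot: [0.0, 1.0, 0.0, 0.001]
wrist_force: [0.1, 0.4, 5.6]
opening: 0.325
grasp_force: 59.7
```

Gripped at 28 mm with 60 N. Lift, carry to the far bay, and lower.

```bash
python3 -m handwheel '[[[-1,0,0,-2,0,0,0],[-1,0,0,-6,0,0,0],[-1,-1,4,-6,0,0,0],[-1,-2,8,-6,0,0,0],[-1,-3,12,-6,0,0,0],[-1,-4,16,-6,0,0,0],[-1,-4,16,-6,0,0,0],[-1,-4,16,-3,0,0,0],[-1,-4,16,-1.2,0,0,0],[-1,-4,16,-0.6,0,0,0]]]'
python3 -m handwheel '[[[-1,0,0,0,0,0,0],[-1,0,0,0,0,0,0]]]'
```

```text
time_s: 6.82
eef_pos: [0.6097, -0.2668, -0.0058]
eef_rot: [-0.001, 1.0, 0.001, -0.002]
wrist_force: [-15.9, 9.1, 32.1]
opening: 0.325
grasp_force: 62.3
time_s: 7.08
eef_pos: [0.6117, -0.2683, -0.0052]
eef_rot: [0.0, 1.0, 0.0, 0.0]
wrist_force: [-0.0, 0.2, -0.6]
opening: 0.325
grasp_force: 59.2
```

```bash
python3 -m handwheel '[[[0.4,0,0,0,0,0,0],[0.4,0,0,0,0,0,0],[0.4,0,0,-4,0,0,0],[0.4,0,0,-8,0,0,0],[0.4,-1.5,-6,-8,0,0,0],[0.4,-3,-12,-8,0,0,0],[0.4,-4.5,-18,-8,0,0,0],[0.4,-5.8,-24,-8,0,0,0],[0.4,-6.2,-27.4,-8,0,0,0],[0.4,-6.2,-27.4,-8,0,0,0]]]'
python3 -m handwheel '[[[0.4,0,0,4,0,0,0],[0.4,0,0,7,0,0,0],[0.4,0,0,8,0,0,0],[0.4,0,0,8.4,0,0,0],[0.4,0,0,8.4,0,0,0],[-1,0,0,8.4,0,0,0],[-1,0,0,8.4,0,0,0],[-1,0,0,8.4,0,0,0],[-1,0,0,8.4,0,0,0],[-1,0,0,8.4,0,0,0]]]'
```

```text
time_s: 8.32
eef_pos: [0.5486, 0.0078, 0.0746]
eef_rot: [-0.0, 1.0, 0.002, 0.0]
wrist_force: [0.4, -0.3, 0.2]
opening: 0.698
grasp_force: 0.0
time_s: 9.57
eef_pos: [0.5499, 0.0053, -0.0085]
eef_rot: [0.0, 1.0, 0.0, 0.001]
wrist_force: [-0.3, -0.1, 6.2]
opening: 0.25
grasp_force: 58.5
```

```bash
python3 -m handwheel '[[[-1,0,0,-3,0,0,0],[-1,0,0,-8,0,0,0],[-1,-2,-5,-8,0,0,0],[-1,-4,-10,-8,0,0,0],[-1,-6,-15,-8,0,0,0],[-1,-8,-20,-8,0,0,0],[-1,-9,-24,-8,0,0,0],[-1,-9,-24.8,-8,0,0,0],[-1,-9,-24.8,-4,0,0,0],[-1,-9,-24.8,-2,0,0,0]]]'
python3 -m handwheel '[[[-1,0,0,0.7,0,0,0],[-1,0,0,1.4,0,0,0],[-1,0,0,1.4,0,0,0],[0.3,0,0,1.4,0,0,0],[0.3,0,0,1.4,0,0,0],[0.3,0,0,1.4,0,0,0],[0.3,0,0,-3,0,0,0],[0.3,0,0,-7,0,0,0],[0.3,0,0,-7,0,0,0]]]'
```

```text
time_s: 10.82
eef_pos: [0.4584, 0.2527, 0.0088]
eef_rot: [0.0, 1.0, 0.0, -0.001]
wrist_force: [0.0, -0.1, -0.4]
opening: 0.247
grasp_force: 58.9
time_s: 11.95
eef_pos: [0.462, 0.2543, 0.084]
eef_rot: [-0.001, 1.0, 0.0, 0.004]
wrist_force: [0.3, -0.3, -0.0]
opening: 0.649
grasp_force: 0.0
```

```bash
python3 -m handwheel '[[[0.4,0,0,-3,0,0,0],[0.4,5,3.3,-4,0,0,0],[0.4,10,6.6,-4,0,0,0],[0.4,15,9.9,-4,0,0,0],[0.4,19,12.5,-4,0,0,0],[0.4,21.2,14,-4,0,0,0],[0.4,21.2,14,-4,0,0,0],[0.4,21.2,14,-4,0,0,0]]]'
python3 -m handwheel '[[[0.4,0,0,4,0,0,0],[0.4,0,0,8,0,0,0],[0.4,0,0,11,0,0,0],[0.4,0,0,12.7,0,0,0],[0.4,0,0,12.7,0,0,0],[-1,0,0,12.7,0,0,0],[-1,0,0,12.7,0,0,0],[-1,0,0,12.7,0,0,0],[-1,0,0,12.7,0,0,0]]]'
```

```text
time_s: 12.95
eef_pos: [0.6698, 0.1139, 0.119]
eef_rot: [-0.0, 1.0, 0.0, -0.001]
wrist_force: [0.3, -0.0, 0.3]
opening: 0.699
grasp_force: 0.0
time_s: 14.08
eef_pos: [0.6728, 0.1135, -0.0044]
eef_rot: [-0.0, 1.0, 0.0, 0.002]
wrist_force: [-0.3, 0.6, 6.9]
opening: 0.381
grasp_force: 60.0
```

```bash
python3 -m handwheel '[[[-1,0,0,-3,0,0,0],[-1,0,0,-7,0,0,0],[-1,-2,5,-8,0,0,0],[-1,-4,10,-8,0,0,0],[-1,-6,15,-8,0,0,0],[-1,-8,20,-8,0,0,0],[-1,-10,25,-8,0,0,0],[-1,-12,30,-8,0,0,0],[-1,-14,35,-8,0,0,0],[-1,-15,38.7,-8,0,0,0]]]'
python3 -m handwheel '[[[-1,0,0,0,0,0,0],[-1,0,0,4,0,0,0],[-1,0,0,6,0,0,0],[-1,0,0,6.8,0,0,0],[-1,0,0,7.4,0,0,0],[-1,0,0,7.4,0,0,0],[-1,0,0,7.4,0,0,0],[0.2,0,0,7.4,0,0,0],[0.2,0,0,7.4,0,0,0],[0.2,0,0,7.4,0,0,0]]]'
```

```text
time_s: 15.32
eef_pos: [0.52, -0.2757, 0.0738]
eef_rot: [0.0, 1.0, -0.001, 0.0]
wrist_force: [0.8, -0.9, -0.7]
opening: 0.378
grasp_force: 59.7
time_s: 16.58
eef_pos: [0.5211, -0.2736, -0.0007]
eef_rot: [-0.0, 1.0, 0.0, -0.0]
wrist_force: [0.1, 0.4, 0.2]
opening: 0.6
grasp_force: 0.0
```

```bash
python3 -m handwheel '[[[0.2,0,0,-5,0,0,0],[0.2,0,0,-11,0,0,0],[0.6,0,-4,-12,0,0,0],[0.6,-2,-8,-12,0,0,10],[0.6,-4,-13,-12,0,0,20],[0.6,-5.9,-17.3,-12,0,0,30],[0.6,-5.9,-17.3,-10,0,0,40],[0.6,-5.9,-17.3,-6,0,0,42],[0.6,-5.9,-17.3,-6,0,0,42]]]'
python3 - <<'E'
from bench import camera,status
import cv2
print(status.get_obs()['eef_pos'])
cv2.imwrite('pics/w3.png',camera('wrist')['frame'])
E
```

```text
time_s: 17.7
eef_pos: [0.4595, -0.0992, 0.057]
eef_rot: [-0.0, 0.934, -0.358, -0.003]
wrist_force: [-0.6, 1.0, 0.1]
opening: 0.799
grasp_force: 0.0
[ 0.45947496 -0.09924393  0.05699133]
```

View pics/w3.png

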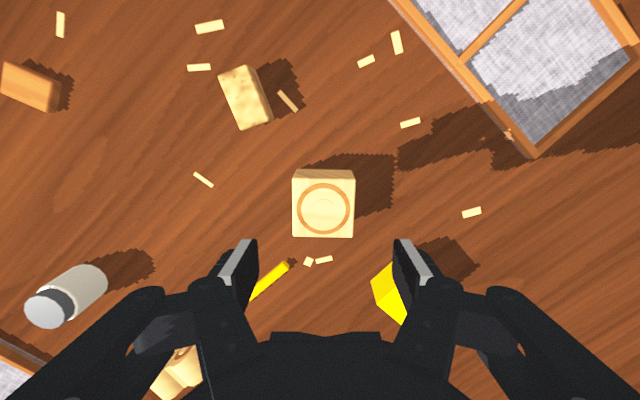

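The wrist view shows the bare block at (323,208), square to the fingers and centred between them. Descend and close.

```bash
python3 -m handwheel '[[[0.6,0,0,0,0,0,0],[0.6,0,0,4,0,0,0],[0.6,0,0,6.5,0,0,0],[0.6,0,0,7.5,0,0,0],[0.6,0,0,7.5,0,0,0],[-1,0,0,7.5,0,0,0],[-1,0,0,7.5,0,0,0],[-1,0,0,7.5,0,0,0],[-1,0,0,7.5,0,0,0]]]'
```

```text
time_s: 18.88
eef_pos: [0.4636, -0.1013, -0.014]
eef_rot: [0.0, 0.934, -0.358, 0.002]
wrist_force: [-1.1, 0.4, 6.8]
opening: 0.499
grasp_force: 61.5
```

```bash
python3 -m handwheel '[[[-1,0,0,-4,0,0,0],[-1,0,0,-9,0,0,0],[-1,-2.5,-4.5,-9,0,0,-8],[-1,-5,-9,-9,0,0,-16],[-1,-7.5,-13.5,-9,0,0,-24],[-1,-10,-18,-9,0,0,-32],[-1,-12.5,-22.5,-9,0,0,-40],[-1,-15,-27.1,-9,0,0,-42],[-1,-17.5,-31.7,-9,0,0,-42],[-1,-18.3,-33.1,-9,0,0,-42]]]'
python3 -m handwheel '[[[-1,0,0,0,0,0,0],[-1,0,0,4,0,0,0],[-1,0,0,7,0,0,0],[-1,0,0,7.9,0,0,0],[-1,0,0,8.4,0,0,0],[-1,0,0,8.4,0,0,0],[-1,0,0,8.4,0,0,0],[0.5,0,0,8.4,0,0,0],[0.5,0,0,8.4,0,0,0],[0.5,0,0,8.4,0,0,0]]]'
```

```text
time_s: 20.12
eef_pos: [0.548, 0.2707, 0.0751]
eef_rot: [-0.0, 1.0, 0.002, 0.001]
wrist_force: [0.9, 0.6, -0.1]
opening: 0.501
grasp_force: 61.2
time_s: 21.38
eef_pos: [0.5476, 0.2679, -0.0095]
eef_rot: [-0.0, 1.0, 0.0, 0.0]
wrist_force: [0.2, 0.4, -0.2]
opening: 0.751
grasp_force: 0.0
```

```bash
python3 -m handwheel '[[[0.5,0,0,-4,0,0,0],[0.5,0,0,-8,0,0,0],[0.5,-3,4,-8,0,0,-10],[0.5,-6,8,-8,0,0,-20],[0.5,-9,12,-8,0,0,-30],[0.5,-11.7,16.7,-8,0,0,-40],[0.5,-11.7,16.7,-8,0,0,-50],[0.5,-11.7,16.7,-8,0,0,-60],[0.5,-11.7,16.7,-8,0,0,-70],[0.5,-11.7,16.7,-8,0,0,-80]]]'
python3 -m handwheel '[[[0.5,0,0,0,0,0,-4],[0.5,0,0,2,0,0,-4],[0.5,0,0,2,0,0,-4]]]'
python3 - <<'E'
from bench import camera,status
import cv2
print(status.get_obs()['eef_pos'])
cv2.imwrite('pics/w4.png',camera('wrist')['frame'])
E
```

```text
time_s: 22.62
eef_pos: [0.4307, 0.1007, 0.0705]
eef_rot: [0.0, 0.764, 0.645, 0.0]
wrist_force: [-0.4, -0.0, -0.2]
opening: 0.751
grasp_force: 0.0
time_s: 23.0
eef_pos: [0.4292, 0.1009, 0.0494]
eef_rot: [-0.001, 0.743, 0.669, -0.001]
wrist_force: [-0.1, -0.5, -0.6]
opening: 0.752
grasp_force: 0.0
[0.42923728 0.10086843 0.04938119]
```

View pics/w4.png

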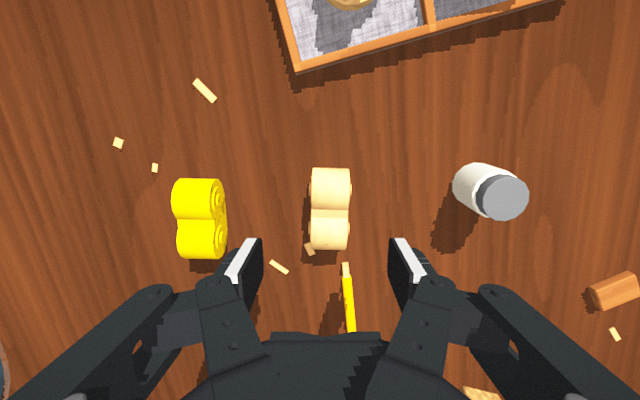

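The wrist view shows the bare bracket at (330,208), upright and centred. The left finger clears the yellow copy (right edge at 227). Descend and close.

```bash
python3 -m handwheel '[[[0.5,0,0,4,0,0,0],[0.5,0,0,6,0,0,0],[0.5,0,0,7.0,0,0,0],[0.5,0,0,7.0,0,0,0],[-1,0,0,7.0,0,0,0],[-1,0,0,7.0,0,0,0],[-1,0,0,7.0,0,0,0],[-1,0,0,7.0,0,0,0]]]'
```

```text
time_s: 24.05
eef_pos: [0.4317, 0.1008, -0.0185]
eef_rot: [0.001, 0.743, 0.669, 0.001]
wrist_force: [-0.8, -0.8, 6.5]
opening: 0.287
grasp_force: 59.4
```

```bash
python3 -m handwheel '[[[-1,0,0,-4,0,0,0],[-1,0,0,-9,0,0,0],[-1,-5,0.5,-9,0,0,10],[-1,-10,1,-9,0,0,20],[-1,-15,1.5,-9,0,0,30],[-1,-20,2,-9,0,0,40],[-1,-25,2.5,-9,0,0,50],[-1,-30,3,-9,0,0,60],[-1,-35,3.5,-9,0,0,70],[-1,-37.8,4,-9,0,0,80]]]'
python3 -m handwheel '[[[-1,0,0,0,0,0,4],[-1,0,0,4,0,0,4],[-1,0,0,7,0,0,4],[-1,0,0,7.9,0,0,4],[-1,0,0,8.4,0,0,4],[-1,0,0,8.4,0,0,4],[-1,0,0,8.4,0,0,4]]]'
```

```text
time_s: 25.3
eef_pos: [0.4308, -0.2821, 0.071]
eef_rot: [0.001, 1.0, 0.031, 0.0]
wrist_force: [-0.2, -0.3, -0.3]
opening: 0.284
grasp_force: 59.0
time_s: 26.18
eef_pos: [0.4316, -0.2799, -0.0126]
eef_rot: [0.001, 1.0, 0.0, 0.001]
wrist_force: [-0.2, 0.4, -0.3]
opening: 0.291
grasp_force: 59.2
```

Release, retreat upward, then away from the tray, and check everything.

```bash
python3 -m handwheel '[[[0.3,0,0,0,0,0,0],[0.3,0,0,0,0,0,0],[0.3,0,0,0,0,0,0],[0.3,0,0,-6,0,0,0],[0.3,0,0,-12,0,0,0],[0.3,0,0,-17,0,0,0],[0.3,-6,0,-19,0,0,0],[0.3,-10,0,-19,0,0,0],[0.3,-10,0,-19,0,0,0]]]'
python3 - <<'E'
from bench import camera
from ortho import *
ims=[]
T={'large':((.58,.65),(-.31,-.22),(.022,.06)),'finial':((.49,.56),(-.31,-.23),(.072,.1)),'bracket':((.39,.475),(-.32,-.24),(.018,.06)),'small':((.42,.5),(.21,.3),(.024,.06)),'corner':((.51,.59),(.22,.31),(.03,.06)),'pot':((.51,.58),(.08,.13),(.02,.06)),'cork':((.52,.59),(-.14,-.09),(.008,.05))}
F={'t':((.522,-.2737),3.5),'w':((.5045,.260),9)}
for n in('scene','side'):
    c=camera(n);W=pts(c);ims.append(c['frame'])
    for k,b in T.items():
        q=W[box(W,*b)]
        if len(q)<8: print(n,k,'few');continue
        r=cv2.minAreaRect((q[:,:2]*1000).astype('f4'));o=''
        f=F['t' if k in('large','finial','bracket') else 'w']
        d=np.array(r[0])/1000-f[0];a=np.radians(f[1])
        if k not in('pot','cork'): o=np.round([d@[np.cos(a),np.sin(a)],d@[-np.sin(a),np.cos(a)]],3)
        print(n,k,len(q),'top',np.round(q[:,2].max(),3),np.round(r[0]),np.round(r[1]),o)
cv2.imwrite('pics/end.png',np.hstack([cv2.resize(ims[0][130:350,140:450],(400,284)),cv2.resize(ims[1][100:400,160:480],(400,375))[:284]]) if 0 else np.vstack([cv2.resize(ims[0][130:350,140:450],(400,284)),cv2.resize(ims[1][120:400,180:480],(400,300))]))
E
```

```text
time_s: 27.3
eef_pos: [0.3293, -0.2793, 0.1767]
eef_rot: [0.0, 1.0, -0.001, 0.0]
wrist_force: [-0.9, -0.2, -0.1]
opening: 0.65
grasp_force: 0.0
scene large 292 top 0.05 [ 616. -268.] [35. 33.] [ 0.094 -0.   ]
scene finial 97 top 0.092 [ 523. -275.] [18. 17.] [ 0.001 -0.001]
scene bracket 358 top 0.039 [ 435. -281.] [29. 58.] [-0.088 -0.002]
scene small 82 top 0.043 [463. 251.] [21. 23.] [-0.043 -0.003]
scene corner 245 top 0.046 [549. 266.] [48. 47.] [ 0.045 -0.001]
scene pot 198 top 0.047 [546. 103.] [32. 33.] 
scene cork 201 top 0.027 [ 555. -113.] [22. 41.] 
side large 178 top 0.047 [ 610. -266.] [30. 28.] [0.088 0.002]
side finial 65 top 0.091 [ 520. -271.] [16. 11.] [-0.002  0.002]
side bracket 353 top 0.038 [ 431. -278.] [32. 61.] [-0.091  0.001]
side small 385 top 0.043 [460. 254.] [23. 23.] [-0.045  0.001]
side corner 1226 top 0.044 [548. 268.] [45. 45.] [0.044 0.001]
side pot 449 top 0.046 [544. 107.] [31. 33.] 
side cork 251 top 0.026 [ 553. -110.] [23. 38.]
```

View pics/end.png

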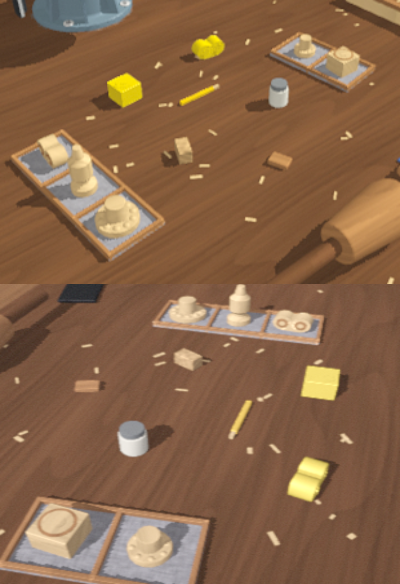

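All five parts stand upright in their bays, within about 5 mm of centre. The glue pot and cork block have not moved. Handing in.

```bash
python3 -c "
from bench import ctrl;print(ctrl.hand_in())"
```

```text
the job is handed in; nothing more can be done
None
```

I handed the job in at about 27 s, but it returned no verdict; by my last camera check all five parts stood upright in the right trays, within about 5 mm of their bay centres, and the glue pot and cork block had not moved.

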